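Set the slope rack one hole steeper and lay a bottle on it

ROBOT

A 6-joint arm with a two-finger parallel gripper is mounted at the origin on the work surface. World frame = base frame: x ahead of the robot, y to its left, z up, the work surface at z = 0. Lengths are in m, angles in rad, forces in N, time in s.
With the tool pointing down it reaches from about 0.25 to 0.725 m from the base axis. Payload 4 kg.
Tool frame: the origin (TCP) lies on the centre line of the jaws, within the pads' length; the fingertips stand ahead of it and the grasp point (between the pads) lies 11 mm behind it (bot.tip_extent is the z of the fingertips in the tool frame, in m); z points along the fingers, y is the direction in which the jaws open and shut (so a half turn about z gives the same grasp; the last joint's range is limited). The gripper opens to 85 mm and grips with 20 to 120 N. Pads are 22 mm wide; open, the fingers measure 114 mm over their backs; the gripper's body (76 mm by 85 mm) begins 54 mm behind the grasp point. The pads swing forward as they close: fully open they stand 13 mm farther back than shut.
Start: joints at [-1.106, 0.241, 0.005, 1.335, 0, 1.571], TCP at [0.224, -0.447, 0.239] pointing down, gripper open.
Joint ranges: [-2.72, 2.72], [-1.05, 1.87], [-1.09, 1.28], [-1.99, 2.15], [-1.42, 1.44], [-3.14, 3.14]. Speed limits (rad/s): [2.79, 2.79, 3.14, 3.14, 3.14, 3.14].

INTERFACE

Orientations are given as a unit quaternion [x, y, z, w].
In Python, from workcell import bot gives the robot as it stands.
- The arm moves only by the shell command python3 -m jog 'ROWS'. ROWS is JSON, a list that holds one entry, the list of rows, each a list of 7 numbers: the shift along the world's x, y, z in m, then the turn, a rotation vector about the world's x, y, z in degrees, then the closure in counts, from 0 (fully open) to 255 (shut). In form: [[[tx, ty, tz, ax, ay, az, fingers], ...]]. A call has 1 to 10 rows; each row is the pose to reach, as a shift and turn from the pose commanded when the call began; what a row does not reach only later rows make up. A row lasts 1/12 s, in which the tool goes at most 41.7 mm and 7.16 degrees, less where a joint would pass 70% of its speed; a pose out of reach is approached as far as the arm can. A call with a gripper value outside its range is refused whole. The fingers move at their own pace and stop on an object; the grip force is fixed at half the most. Time passes only in rows, so rows that repeat a pose let the fingers close. It gives the time, the measured TCP pose, the force and the opening at its end, in the units of the state.
- bot.get_obs(): the state, without advancing time (a new reading comes with each control period).
- bot.camera(name): name is "scene" or "top" or "wrist"; returns the picture (400x640x3 uint8, blue, green, red); there is no depth.
- bot.camera_model(name): a dict with "K" (3x3 intrinsics, pixels), "T" (4x4, takes a point from camera to world coordinates). Camera axes: x right, y down, z forward; pixel columns grow to the right and rows downward; lengths in m; the calibration is good to about 2 mm. A picture is of the moment at which its call begins: read the wrist's pose just before it. camera_model takes no time and is no camera call; for the wrist camera it gives the pose at the moment of the call.
- bot.job_done(): hands the job in, once; it reports no verdict.
The state is a dict: "clock": time; "joint_pos": joint angles; "joint_vel": joint speeds; "tau": joint torques, N m; "eef_pos": TCP position; "tool_rot": TCP orientation; "ft_force": force on the tool from outside, world axes, zero at the start; "ft_torque": the same for the moment, N m; "grip_width": finger opening in m.
Only numpy, scipy, OpenCV 4.12 (cv2) and the standard library are available. Lean on these libraries where they do the work, as an engineer would, in place of code of your own. Each camera call takes 0.05 s, during which the arm holds its last target. There are 200 camera calls.

TASK

Pull out the spring plunger knob on the left of the slope rack, swing the tray up to the next hole and let the plunger snap fully home there. Then lay the square bottle from the bench flat on the free part of the tray, base downhill and cap uphill, a good 4 cm up from the stop, and let go there so that it slides down to the stop by itself. Leave the bottle already on the tray resting on the stop without bumping it, and leave the other things on the bench where they are.

Things in the scene. Friction and masses are not known exactly. Their poses are not given: they have to be found in the camera images.
- rack: the slope rack's fixed steel base, 250 x 272 mm, origin under its middle, x up the slope (away from the robot), y to its left. A tray turns on a level axle along y at x = -0.100, z = 0.045. On its left stands the fixed index plate: 60 mm wide, 116 mm high, y = 0.136 to 0.146, three holes of 11.5 mm on a 110 mm radius about the axle
- rack_tray (a joint): tilt of the tray (rad), its far end rising. 0: plunger in the lowest hole, tray 8 degrees above level. 0.209: next hole up, 20 degrees (wanted). 0.419: third hole, 32 degrees. Pinned, it sits within 0.02 of these. The pivot is stiff: unpinned, the tray stays where it is left; lifting takes 10 to 13 N at the knob. At 8 degrees a bottle does not slide on the tray, at 20 it does
- rack_plunger (a joint): how far the plunger is pulled out (m): 0 fully home, its 10 mm pin 10 mm deep in a hole of the index plate; clear of the hole from 0.010; end of travel 0.018. About 5 N to start, 10 N at the end. Let go, it springs in; between two holes its round nose rests on the plate at about 0.010
- knob (a point): centre of the grip of the plunger's grey round knob, on the rack's left (+y): grip 28 mm across and long, then a 40 mm flange, 7 mm thick, at the outer end. Its y axis points outward, level: the way to pull. It spins freely on y. On an arm fixed to the tray, 110 mm from the axle; plunger home, it is at (0.104, 0.203, -0.014) in the axes of tray_stop. Inward of the grip: a 19 mm sleeve, 20 mm long
- tray_stop (a point): foot of the tray's stop lip: mid-width, on the tray floor, at the lip's uphill face. x up the slope along the steel tray, y to the rack's left, z square out of the tray. The axle is the line x = -0.006, z = -0.014. Floor from x = 0 to 0.206, y = -0.117 to 0.117; stop lip 24 mm high, side lips 10 mm; uphill end open
- bottle_centre (a point): centre of the loose bottle on the bench: milky square plastic, blue screw cap, 142 mm long, about 0.11 kg, lying. x along it towards the cap, z up. The 40 x 40 mm body runs from x = -0.070 (flat base) to 0.030, then neck and the 33 mm cap, from 0.046 to 0.072. Lying, the centre is 20 mm above its support; the mass centre is near x = -0.010
- bottle_cap (a point): middle of the loose bottle's cap, 59 mm from its centre along the bottle's x
- rest_centre (a point): centre of the other bottle, alike in every way and with the same axes, that already lies on the tray, base on the stop and cap uphill, anywhere between y = -0.08 and 0.08 of tray_stop; there is room for the loose bottle on its wider side, 85 mm from it centre to centre
- jar: bystander: round milky jar with a white lid, 52 mm wide, 85 mm high, standing; origin under its centre
- slide_box: bystander: flat blue box with a pale lid, 85 x 60 x 30 mm; origin under its centre
- dropper_a: bystander: dark dropper bottle, 29 mm wide, 87 mm high, standing; origin under its centre
- dropper_b: bystander: another such dropper bottle
- pipette: bystander: white pipette lying left of the rack, 220 mm long along its x; origin under its middle
- bottle: the loose bottle as a whole; origin under its centre, on its lower face, axes as bottle_centre
- rest: the bottle already on the tray as a whole; origin under its centre, on its lower face
Not all that is in view belongs to the job. Leave any black or red look-alike of the bottle alone.

How it is judged:
By the outcome, as a careful person would: the job done as asked, in the order asked, and still so for the second after the job is handed in, with the robot touching nothing.
It also fails if it takes over 61 s, if anything falls off the work surface, if the arm or the gripper's body presses on something with over 40 N, if the wrist force passes 120 N, or if a joint passes its speed limit or range.

## Working session

There is one attempt and no reset: what is moved stays moved. The work goes in short steps, Python scripts to look and compute and a shell command to move; the robot and the scene stay as the last step left them, time stands still between calls to the robot, and variables do not carry over. Pictures are saved under pics/ and viewed, about 8 in all and at most 12, crops included, and the job is handed in when it is done.

```bash
ls; mkdir -p pics
python3 - <<'E'
from workcell import bot
import cv2
for n in ("scene","top"):
    im=bot.camera(n); cv2.imwrite(f"pics/{n}0.png",im)
    m=bot.camera_model(n); print(n,m["K"],m["T"])
o=bot.get_obs(); print(o, bot.tip_extent)
E
```

```text
pics
scene [[430.19259056   0.         318.66632117]
 [  0.         430.19259056 205.83843035]
 [  0.           0.           1.        ]] [[ 0.84574744  0.31252686 -0.43247916  1.0694474 ]
 [ 0.53354665 -0.48581678  0.6923222  -0.96102673]
 [ 0.00626366 -0.81627754 -0.57762596  0.82506679]
 [ 0.          0.          0.          1.        ]]
top [[479.49298979   0.         328.09082178]
 [  0.         479.49298979 209.68296388]
 [  0.           0.           1.        ]] [[ 0.02637053 -0.99655159  0.07867354  0.38921799]
 [-0.99960665 -0.02703913 -0.00744512 -0.08051306]
 [ 0.00954671 -0.07844626 -0.99687263  1.59471059]
 [ 0.          0.          0.          1.        ]]
{'clock': 0.1, 'joint_pos': array([-1.10594910e+00,  2.41336405e-01,  3.83269692e-03,  1.33521863e+00,
       -8.45183287e-06,  1.57077688e+00]), 'joint_vel': array([-0.00042925, -0.00159667,  0.00146162, -0.00151112,  0.00015001,
        0.00042407]), 'tau': array([-5.76321545e-04, -3.73138261e+01,  2.53009808e+01,  1.08591738e-02,
       -3.27528937e-05, -9.54511478e-06]), 'eef_pos': array([ 0.22388505, -0.446436  ,  0.23849258]), 'tool_rot': array([ 9.73108316e-01,  2.30345997e-01, -2.25918555e-04, -9.36139725e-04]), 'ft_force': array([ 0.35325004, -0.42940651, -0.10025505]), 'ft_torque': array([ 0.00472405,  0.00442587, -0.01500635]), 'grip_width': 0.08547434079355955} 0.008
```

View pics/top0.png

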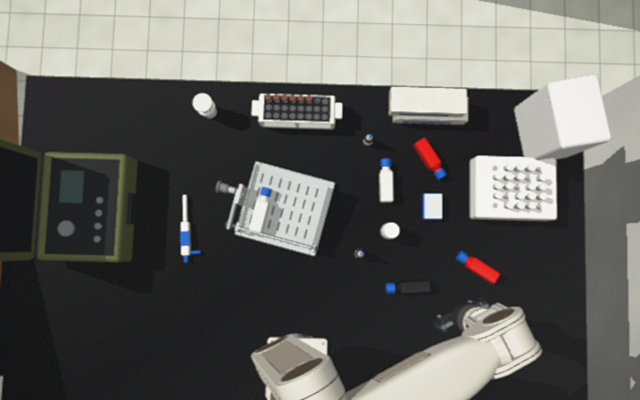

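View pics/scene0.png

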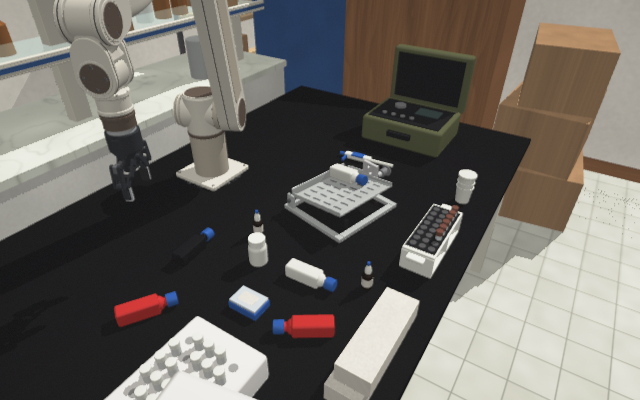

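```bash
cat > h.py <<'E'
from workcell import bot
import cv2, numpy as np
from scipy.spatial.transform import Rotation as R
np.set_printoptions(precision=4,suppress=True)
def ray(m,u,v):
    d=m["T"][:3,:3]@np.linalg.inv(m["K"])@[u,v,1.]
    return m["T"][:3,3],d/np.linalg.norm(d)
def onz(m,u,v,z):
    c,d=ray(m,u,v); return c+d*(z-c[2])/d[2]
def proj(m,p):
    q=np.linalg.inv(m["T"])@np.r_[p,1]; q=m["K"]@q[:3]; return q[:2]/q[2]
def tri(*obs):
    A=0;b=0
    for m,u,v in obs:
        c,d=ray(m,u,v); P=np.eye(3)-np.outer(d,d); A=A+P; b=b+P@c
    return np.linalg.solve(A,b)
E
python3 - <<'E'
from h import *
im=cv2.imread("pics/top0.png"); m=bot.camera_model("top")
hsv=cv2.cvtColor(im,cv2.COLOR_BGR2HSV)
blue=cv2.inRange(hsv,(100,120,60),(125,255,255))
n,l,s,c=cv2.connectedComponentsWithStats(blue)
for i in range(1,n):
    if s[i,4]>8: print("blue",s[i],c[i],onz(m,*c[i],0.02))
for p in [(258,163),(334,184),(316,254),(236,233)]: print("tray",p,onz(m,*p,.06))
for p in [(222,187)]: print("knob",onz(m,*p,.07))
w=bot.camera_model("wrist"); print(w["K"],w["T"])
o=bot.get_obs(); Rt=R.from_quat(o["tool_rot"]).as_matrix(); print("cam in tool",Rt.T@(w["T"][:3,3]-o["eef_pos"]),"\n",Rt.T@w["T"][:3,:3],"\n",Rt)
cv2.imwrite("pics/crop1.png",cv2.resize(im[140:280,205:425],None,fx=3.6,fy=3.6,interpolation=cv2.INTER_CUBIC))
E
```

```text
blue [369 133   4   4  10] [370.3 134.7] [ 0.7683 -0.2265  0.02  ]
blue [380 158  12   9  93] [385.1935 161.7634] [ 0.6784 -0.2778  0.02  ]
blue [434 168  13  12  96] [440.0729 173.8646] [ 0.6429 -0.4609  0.02  ]
blue [261 188  10   8  65] [265.4308 191.5385] [0.5679 0.116  0.02  ]
blue [422 193   4  27  55] [422.5818 206.7091] [ 0.5318 -0.4039  0.02  ]
blue [179 231  11  15 142] [183.8803 238.162 ] [0.4073 0.3766 0.02  ]
blue [190 250  11   5  51] [195.0196 251.9216] [0.3635 0.3382 0.02  ]
blue [455 250  14  14 115] [461.3391 256.5304] [ 0.3714 -0.533   0.02  ]
blue [183 256   6   7  40] [185.375 259.   ] [0.3397 0.3684 0.02  ]
blue [385 282  11  12 122] [390.0656 287.6721] [ 0.2643 -0.3008  0.02  ]
tray (258, 163) [0.6554 0.1384 0.06  ]
tray (334, 184) [ 0.5939 -0.1088  0.06  ]
tray (316, 254) [ 0.3677 -0.0572  0.06  ]
tray (236, 233) [0.4277 0.2    0.06  ]
knob [0.573  0.2489 0.07  ]
[[356.3645   0.     327.3166]
 [  0.     356.3645 199.4894]
 [  0.       0.       1.    ]] [[ 0.4482 -0.8482 -0.2824  0.2965]
 [-0.8939 -0.4259 -0.1396 -0.4111]
 [-0.0019  0.315  -0.9491  0.3731]
 [ 0.      0.      0.      1.    ]]
cam in tool [ 0.0807  0.0007 -0.1346] 
 [[-0.0001 -0.9491 -0.315 ]
 [ 1.     -0.0001  0.    ]
 [-0.0001 -0.315   0.9491]] 
 [[ 0.8939  0.4483 -0.0009]
 [ 0.4483 -0.8939  0.0017]
 [-0.     -0.0019 -1.    ]]
```

View pics/crop1.png

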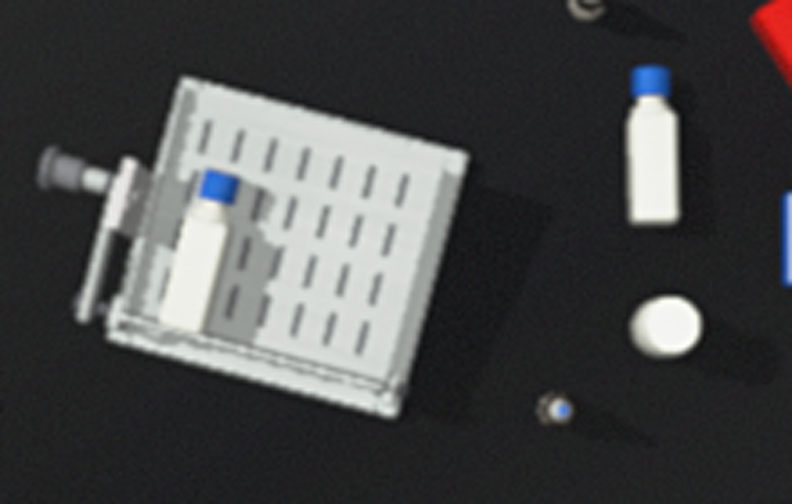

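Top view: rack yawed about −15°, knob near crop (60,168), resting bottle on the left half, loose bottle with cap at px (385,162). Moving to a wrist view over the rack.

```bash
python3 -m jog '[[[0.04,0.04,0.06,0,0,5,0],[0.15,0.30,0.06,0,0,48,0],[0.15,0.30,0.06,0,0,48,0],[0.15,0.30,0.06,0,0,48,0],[0.15,0.30,0.06,0,0,48,0],[0.15,0.30,0.06,0,0,48,0],[0.15,0.30,0.06,0,0,48,0],[0.15,0.30,0.06,0,0,48,0],[0.15,0.30,0.06,0,0,48,0],[0.15,0.30,0.06,0,0,48,0]]]'
python3 -m jog '[[[0.13,0.28,0,0,0,0,0],[0.13,0.28,0,0,0,0,0],[0.13,0.28,0,0,0,0,0],[0.13,0.28,0,0,0,0,0],[0.13,0.28,0,0,0,0,0],[0.13,0.28,0,0,0,0,0],[0.13,0.28,0,0,0,0,0],[0.13,0.28,0,0,0,0,0],[0.13,0.28,0,0,0,0,0],[0.13,0.28,0,0,0,0,0]]]'
python3 - <<'E'
from h import *
import pickle
m=bot.camera_model("wrist"); im=bot.camera("wrist"); cv2.imwrite("pics/w1.png",im); pickle.dump(m,open("w1.pkl","wb"))
E
```

```text
clock: 0.93
eef_pos: [0.3753, -0.1438, 0.2995]
tool_rot: [0.793, 0.609, 0.001, -0.0]
ft_force: [0.7, 0.3, 0.1]
grip_width: 0.0856
clock: 1.77
eef_pos: [0.504, 0.1329, 0.2982]
tool_rot: [0.795, 0.607, -0.001, -0.0]
ft_force: [-0.3, -0.3, -0.2]
grip_width: 0.0853
```

View pics/w1.png

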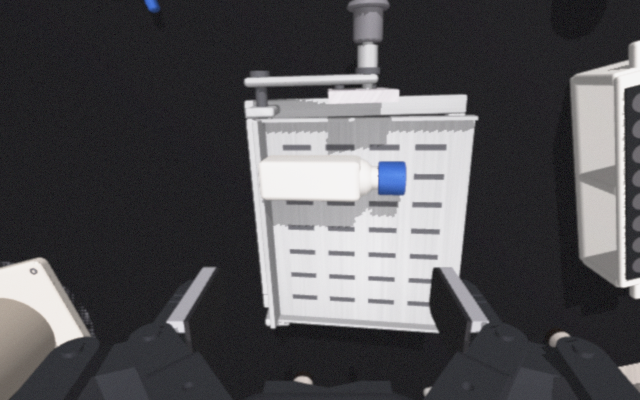

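```bash
cat > m.py <<'E'
from h import *
import pickle,sys
m=pickle.load(open("w1.pkl","rb")); im=cv2.imread("pics/w1.png"); g=cv2.cvtColor(im,cv2.COLOR_BGR2GRAY)
# slots: small dark blobs inside the tray
sub=np.zeros_like(g); sub[140:310,270:460]=255
b=((g<150)&(sub>0)).astype(np.uint8)
n,l,s,c=cv2.connectedComponentsWithStats(b)
for i in range(1,n):
    if 60<s[i,4]<260 and s[i,2]>20 and s[i,3]<12: print("slot",s[i],c[i])
k=onz(m,368,27,.06); print("knob",k)
for v in range(0,100,4): 
    r=g[v,335:400].astype(int); w=np.where(r>60)[0]; print(v,w.min()+335 if len(w) else None,w.max()+335 if len(w) else None, r[33])
E
python3 m.py
```

```text
slot [283 145  28   5 135] [296.2    146.9852]
slot [326 144  29   7 191] [339.6335 146.8743]
slot [369 144  30   6 163] [383.0798 146.7055]
slot [416 145  30   5 150] [430.5 147. ]
slot [414 174  30   5 130] [428.7308 176.2538]
slot [286 200  28   6 127] [298.7953 202.2756]
slot [327 201  28   5 134] [340.1716 203.0597]
slot [369 201  29   6 174] [383.  203.5]
slot [413 202  28   5 113] [426.4779 204.4779]
slot [288 224  26   6 116] [300.7672 226.7155]
slot [328 226  26   5 115] [340.6435 227.9826]
slot [369 228  27   5 104] [381.7885 229.5673]
slot [411 229  28   5 112] [424.9286 230.9911]
slot [290 250  25   4  88] [302.5114 251.375 ]
slot [329 251  25   5  87] [340.7701 252.8736]
slot [369 253  26   4  92] [381.3152 254.5326]
slot [410 254  27   5 103] [423.4563 256.3495]
slot [292 273  24   4  81] [303.4444 274.5185]
slot [330 275  24   4  81] [341.6667 276.4444]
slot [369 277  25   4  84] [381.2143 278.4286]
slot [293 295  24   4  76] [304.25   296.5658]
slot [330 297  24   5  79] [341.4051 298.7722]
slot [369 299  24   5  83] [380.5663 301.1446]
knob [0.575  0.2469 0.06  ]
0 351 387 166
4 348 389 100
8 347 387 112
12 353 382 128
16 353 382 154
20 353 382 156
24 353 382 154
28 353 382 153
32 353 382 154
36 353 382 154
40 353 381 102
44 359 377 196
48 357 378 222
52 357 378 223
56 357 378 224
60 357 378 222
64 357 377 222
68 356 379 122
72 356 379 116
76 335 378 227
80 335 378 176
84 335 375 153
88 335 397 194
92 335 399 234
96 335 399 235
```

Run:
```python
from h import *
import pickle
m=pickle.load(open("w1.pkl","rb"))
cols={.085:[(383.1,146.7),(383,203.5),(381.8,229.6),(381.3,254.5),(381.2,278.4),(380.6,301.1)],
.075:[(339.6,146.9),(340.2,203.1),(340.6,228),(340.8,252.9),(341.7,276.4),(341.4,298.8)],
.066:[(296.2,147),(298.8,202.3),(300.8,226.7),(302.5,251.4),(303.4,274.5),(304.2,296.6)]}
for z,l in cols.items():
    p=np.array([onz(m,u,v,z) for u,v in l]); vx,vy,x0,y0=cv2.fitLine(p[:,:2].astype(np.float32),2,0,.01,.01).ravel()
    a=np.degrees(np.arctan2(vy,vx)); print(z,a, p[:,:2].round(4).tolist())
print("knob top",onz(m,368,26,.074),onz(m,368,26,.06))
o=bot.get_obs(); Rt=R.from_quat(o["tool_rot"]).as_matrix(); print(o["eef_pos"],Rt,o["joint_pos"])
print(np.degrees(np.arctan2(Rt[1,1],Rt[0,1])))
```

```text
0.085 76.54501 [[0.5616, 0.1369], [0.5487, 0.0794], [0.5412, 0.0512], [0.5343, 0.0227], [0.5278, -0.006], [0.5207, -0.0345]]
0.075 76.08759 [[0.5203, 0.1462], [0.5057, 0.088], [0.4989, 0.0602], [0.4915, 0.0311], [0.485, 0.0021], [0.4772, -0.0265]]
0.066 76.29931 [[0.4768, 0.1563], [0.462, 0.0977], [0.4558, 0.0696], [0.449, 0.0399], [0.4415, 0.011], [0.4339, -0.0179]]
knob top [0.5733 0.2464 0.074 ] [0.5752 0.2478 0.06  ]
[0.5037 0.1321 0.2986] [[ 0.2654  0.9641 -0.0019]
 [ 0.9641 -0.2654 -0.0012]
 [-0.0017 -0.0015 -1.    ]] [ 0.2569  0.2682  0.1943  1.4991 -0.0007  2.0963]
-15.388104593820284
```

```bash
python3 -m jog '[[[0.0705,0.114,-0.14,0,0,1.7,0],[0.0705,0.114,-0.14,0,0,1.7,0],[0.0705,0.114,-0.14,0,0,1.7,0],[0.0705,0.114,-0.14,0,0,1.7,0],[0.0705,0.114,-0.14,0,0,1.7,0],[0.0705,0.114,-0.14,0,0,1.7,0],[0.0705,0.114,-0.14,0,0,1.7,0],[0.0705,0.114,-0.14,0,0,1.7,0]]]'
python3 - <<'E'
from h import *
import pickle
m=bot.camera_model("wrist"); im=bot.camera("wrist"); cv2.imwrite("pics/w2.png",im); pickle.dump(m,open("w2.pkl","wb"))
print(proj(m,[.5745,.247,.06]),proj(m,[.5745,.247,.074]))
E
```

```text
clock: 2.48
eef_pos: [0.5748, 0.2452, 0.1604]
tool_rot: [0.787, 0.617, 0.0, 0.0]
ft_force: [0.7, 0.5, -0.6]
grip_width: 0.0853
[325.6985 200.2338] [325.5923 206.975 ]
```

View pics/w2.png

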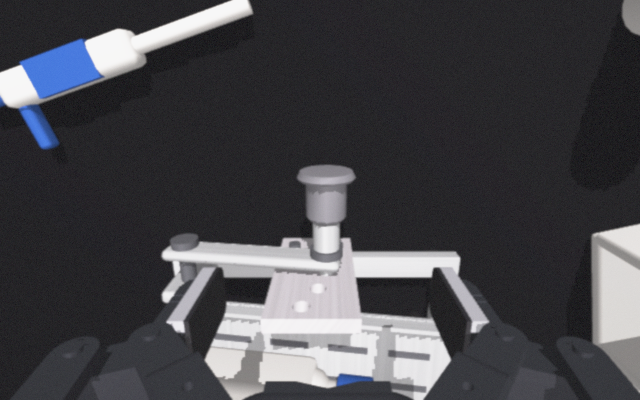

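Run:
```python
from h import *
import pickle
m=pickle.load(open("w2.pkl","rb")); g=cv2.imread("pics/w2.png",0)
print(g[160:262:2,326])
yh=np.array([.2368,.9716,0])
for u,v,z in [(326,221,.074),(326,183,.08),(326,167,.08),(306,205,.06),(346,205,.06)]:
    p=onz(m,u,v,z); print(u,v,p,p@yh)
print(np.array([.5745,.247,0])@yh, bot.get_obs()["eef_pos"])
```

```text
[ 40  39  74 127 132 129 132 133 139 180 191 192 155 118 130 131 170 180
 176 178 179 178 178 177 178 178 175 176 174 173 173 166 117 178 238 239
 239 238 239 238 238 238 238 240 238 239 232 129 131 129 132]
326 221 [0.5724 0.2373 0.074 ] 0.3661090979097822
326 183 [0.5791 0.2645 0.08  ] 0.39407511455841865
326 167 [0.5816 0.2744 0.08  ] 0.40431491881442155
306 205 [0.5603 0.2469 0.06  ] 0.3725384069760225
346 205 [0.5874 0.2402 0.06  ] 0.37249858070481034
0.3760268 [0.5752 0.2454 0.1613]
```

The wrist view shows the knob squarely between the fingers, its grip from (326,184) to (326,223). Descending and gripping.

```bash
python3 -m jog '[[[0,0.0035,-0.04,0,0,0,0],[0,0.0035,-0.08,0,0,0,0],[0,0.0035,-0.10,0,0,0,0],[0,0.0035,-0.113,0,0,0,0],[0,0.0035,-0.113,0,0,0,0],[0,0.0035,-0.113,0,0,0,80],[0,0.0035,-0.113,0,0,0,140],[0,0.0035,-0.113,0,0,0,200],[0,0.0035,-0.113,0,0,0,255],[0,0.0035,-0.113,0,0,0,255]]]'
python3 -m jog '[[[0,0,0,0,0,0,255],[0,0,0,0,0,0,255],[0,0,0,0,0,0,255],[0,0,0,0,0,0,255]]]'
```

```text
clock: 3.37
eef_pos: [0.5752, 0.2509, 0.0478]
tool_rot: [0.786, 0.618, 0.001, 0.0]
ft_force: [2.0, 1.2, -3.7]
grip_width: 0.0267
clock: 3.7
eef_pos: [0.5753, 0.2509, 0.0471]
tool_rot: [0.786, 0.618, 0.001, 0.0]
ft_force: [0.9, -0.2, 4.3]
grip_width: 0.0265
```

```bash
python3 -m jog '[[[0.0012,0.0049,0,0,0,0,255],[0.0024,0.0097,0,0,0,0,255],[0.0034,0.0141,0,0,0,0,255],[0.0034,0.0141,0,0,0,0,255],[0.0034,0.0141,0,0,0,0,255]]]'
```

```text
clock: 4.12
eef_pos: [0.578, 0.2614, 0.0454]
tool_rot: [0.787, 0.617, -0.002, 0.003]
ft_force: [0.8, -9.6, 2.2]
grip_width: 0.026
```

```bash
python3 -m jog '[[[0.0007,0.003,0,0,0,0,255],[0.0007,0.003,0,0,0,0,255]]]'
python3 -m jog '[[[0,0,0.004,0,0,0,255],[-0.001,0,0.008,0,0,0,255],[-0.002,0.0005,0.012,0,0,0,255],[-0.003,0.0008,0.016,0,0,0,255],[-0.003,0.0008,0.016,0,0,0,255],[-0.003,0.0008,0.016,0,0,0,255]]]'
```

```text
clock: 4.28
eef_pos: [0.5787, 0.2641, 0.0453]
tool_rot: [0.787, 0.617, -0.003, 0.003]
ft_force: [0.6, -9.0, 2.4]
grip_width: 0.0263
clock: 4.78
eef_pos: [0.5759, 0.2636, 0.0596]
tool_rot: [0.787, 0.617, -0.003, 0.003]
ft_force: [4.9, -9.4, -5.6]
grip_width: 0.0261
```

```bash
python3 -m jog '[[[-0.001,0,0.004,0,0,0,255],[-0.002,0.0005,0.008,0,0,0,255],[-0.002,0.0005,0.008,0,0,0,255]]]'
python3 - <<'E'
from h import *
import pickle
m=bot.camera_model("wrist"); im=bot.camera("wrist"); s=bot.camera("scene"); cv2.imwrite("pics/w3.png",im); pickle.dump(m,open("w3.pkl","wb"))
cv2.imwrite("pics/c3.png",np.hstack([cv2.resize(s[140:240,280:400],None,fx=3.2,fy=3.2,interpolation=2),cv2.resize(im[130:330,160:450],None,fx=1.37,fy=1.6)]))
E
```

```text
clock: 5.03
eef_pos: [0.5736, 0.2641, 0.0675]
tool_rot: [0.787, 0.617, -0.004, 0.003]
ft_force: [4.2, -10.0, -5.1]
grip_width: 0.0263
```

View pics/c3.png

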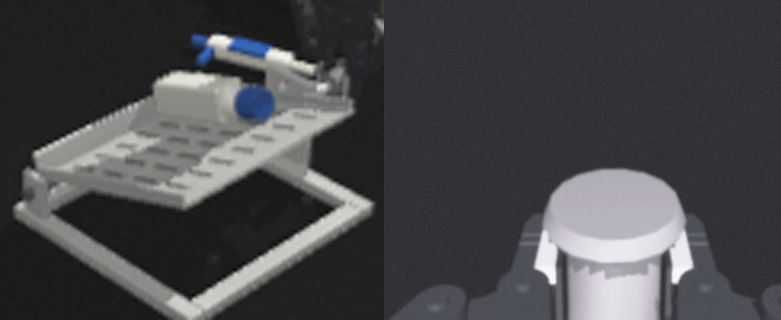

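```bash
python3 -m jog '[[[-0.0008,-0.0034,0,0,0,0,255],[-0.0016,-0.0068,0,0,0,0,255],[-0.0025,-0.0103,0,0,0,0,255],[-0.0025,-0.0103,0,0,0,0,255]]]'
python3 -m jog '[[[0,0,0.0008,0,0,0,255],[0,0,0.0008,0,0,0,255]]]'
python3 -m jog '[[[-0.0004,0,0.0008,0,0,0,255],[-0.0004,0,0.0008,0,0,0,255]]]'
```

```text
clock: 5.47
eef_pos: [0.5713, 0.2562, 0.0688]
tool_rot: [0.787, 0.617, -0.002, 0.002]
ft_force: [2.6, -7.5, -2.1]
grip_width: 0.0264
clock: 5.63
eef_pos: [0.571, 0.2558, 0.0694]
tool_rot: [0.787, 0.617, -0.003, 0.002]
ft_force: [3.4, -6.7, -4.4]
grip_width: 0.0263
clock: 5.8
eef_pos: [0.5707, 0.2554, 0.0698]
tool_rot: [0.787, 0.617, -0.003, 0.002]
ft_force: [4.9, -6.4, -6.0]
grip_width: 0.0262
```

```bash
python3 -m jog '[[[-0.0003,-0.0025,-0.0012,0,0,0,255],[-0.0011,-0.005,-0.0012,0,0,0,255],[-0.0016,-0.0068,-0.0012,0,0,0,255],[-0.0016,-0.0068,-0.0012,0,0,0,255]]]'
```

```text
clock: 6.13
eef_pos: [0.57, 0.2522, 0.0697]
tool_rot: [0.786, 0.618, 0.001, 0.0]
ft_force: [4.9, 1.4, -6.9]
grip_width: 0.0266
```

Plunger went home (pull coordinate back at 0.380, no y force). Opening and backing off upward.

```bash
python3 -m jog '[[[0,0,0,0,0,0,120],[0,0,0,0,0,0,0],[0,0,0,0,0,0,0],[0,0,0,0,0,0,0],[0,0,0,0,0,0,0],[0,0,0.02,0,0,0,0],[0,0,0.06,0,0,0,0],[0,0,0.10,0,0,0,0],[0,0,0.10,0,0,0,0]]]'
python3 - <<'E'
from h import *
import pickle
m=bot.camera_model("wrist"); im=bot.camera("wrist"); cv2.imwrite("pics/w4.png",im); pickle.dump(m,open("w4.pkl","wb"))
print(m["T"])
E
```

```text
clock: 6.88
eef_pos: [0.5734, 0.2539, 0.1803]
tool_rot: [0.786, 0.618, 0.007, 0.002]
ft_force: [1.9, 0.4, 2.1]
grip_width: 0.0855
[[ 0.9716 -0.2282 -0.0621  0.591 ]
 [-0.2363 -0.9245 -0.2993  0.3307]
 [ 0.0109  0.3054 -0.9521  0.3156]
 [ 0.      0.      0.      1.    ]]
```

View pics/w4.png

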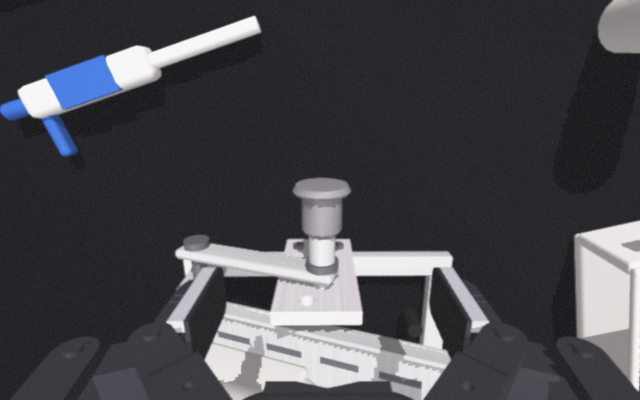

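```bash
python3 - <<'E'
from h import *
import pickle
yh=np.array([.2368,.9716,0])
for f,zk,u in (("w2",.060,326),("w4",.0826,321)):
    m=pickle.load(open(f+".pkl","rb")); g=cv2.imread(f"pics/{f}.png",0).astype(int)
    col=g[:,u-3:u+4].mean(1); d=np.diff(col)
    for v in range(165,275):
        if abs(d[v])>22: print(f,v,int(d[v]), "grip-top",onz(m,u,v,zk+.014)@yh,"flange-top",onz(m,u,v,zk+.02)@yh,"sleeve-top",onz(m,u,v,zk+.0095)@yh)
E
python3 -m jog '[[[0,-0.03,0.05,0,0,7,0],[0,-0.06,0.09,0,0,14,0],[0,-0.10,0.10,0,0,21,0],[0,-0.14,0.10,0,0,28,0],[0,-0.18,0.10,0,0,35,0],[-0.01,-0.22,0.10,0,0,42,0],[-0.02,-0.25,0.10,0,0,49,0],[-0.03,-0.28,0.10,0,0,53,0],[-0.03,-0.28,0.10,0,0,53,0]]]'
python3 -m jog '[[[0,-0.035,0,0,0,7,0],[0,-0.07,0,0,0,14,0],[0,-0.105,0,0,0,21,0],[0,-0.14,0,0,0,28,0],[0,-0.17,0,0,0,35,0],[0,-0.20,0,0,0,42,0],[0,-0.23,0,0,0,49,0],[0,-0.25,0,0,0,53,0],[0,-0.25,0,0,0,53,0],[0,-0.25,0,0,0,53,0]]]'
python3 - <<'E'
from h import *
import pickle
m=bot.camera_model("wrist"); im=bot.camera("wrist"); cv2.imwrite("pics/w5.png",im); pickle.dump(m,open("w5.pkl","wb"))
E
```

```text
w2 183 -28 grip-top 0.39238917709825283 flange-top 0.39407511455841865 sleeve-top 0.39112472400312837
w2 184 -31 grip-top 0.39172106584270916 flange-top 0.3934251478449555 sleeve-top 0.3904430043410244
w2 222 -23 grip-top 0.3653918851065219 flange-top 0.36781101407714206 sleeve-top 0.3635775383785568
w2 225 55 grip-top 0.36323204431158373 flange-top 0.3657098301628742 sleeve-top 0.3613737049231158
w2 226 51 grip-top 0.36250935021046227 flange-top 0.3650067629628419 sleeve-top 0.36063629064617747
w2 252 -48 grip-top 0.3432230266462037 flange-top 0.3462442166985259 sleeve-top 0.340957134106962
w2 253 -55 grip-top 0.3424616340774924 flange-top 0.34550350200253144 sleeve-top 0.34018023313371315
w2 261 42 grip-top 0.33631639144136083 flange-top 0.33952515165070274 sleeve-top 0.33390982128435437
w2 262 55 grip-top 0.3355414065434612 flange-top 0.33877121376552 sleeve-top 0.3331190511269172
w2 269 -25 grip-top 0.3300733408119617 flange-top 0.33345164957166246 sleeve-top 0.3275396092421861
w4 176 32 grip-top 0.4066048994501684 flange-top 0.4081023651748884 sleeve-top 0.4054818001566284
w4 17
[... 554 characters left out ...]
41593965 sleeve-top 0.3612355173513029
w4 240 22 grip-top 0.3625201046103976 flange-top 0.3652252956202723 sleeve-top 0.36049121135299156
w4 265 -57 grip-top 0.3438337025307855 flange-top 0.34705081699095963 sleeve-top 0.34142086668565497
w4 266 -51 grip-top 0.3430676425373619 flange-top 0.3463057435990925 sleeve-top 0.3406390667410639
w4 274 41 grip-top 0.33688595430439827 flange-top 0.3402934058465163 sleeve-top 0.3343303656478098
clock: 7.68
eef_pos: [0.5368, -0.0339, 0.2703]
tool_rot: [0.43, 0.903, -0.002, -0.0]
ft_force: [-0.3, -0.2, 0.6]
grip_width: 0.0855
clock: 8.52
eef_pos: [0.5388, -0.2786, 0.2695]
tool_rot: [-0.019, 1.0, 0.001, -0.001]
ft_force: [-0.0, 0.8, 0.6]
grip_width: 0.0855
```

View pics/w5.png

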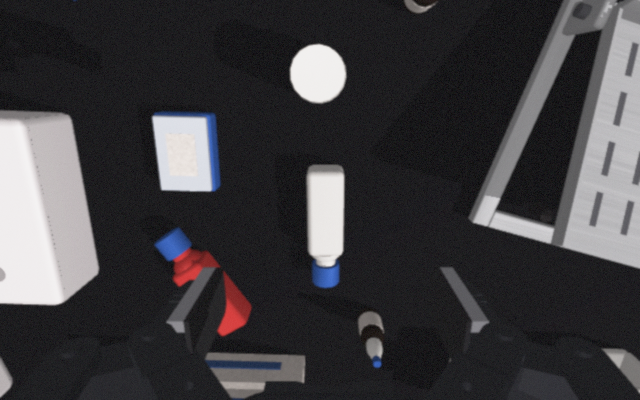

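```bash
cat > bot_meas.py <<'E'
from h import *
import pickle
m=pickle.load(open("w5.pkl","rb")); im=cv2.imread("pics/w5.png"); hsv=cv2.cvtColor(im,cv2.COLOR_BGR2HSV)
roi=np.zeros(im.shape[:2],np.uint8); roi[150:295,295:355]=255
w=cv2.inRange(hsv,(0,0,110),(180,70,255))&roi; b=cv2.inRange(hsv,(100,120,50),(125,255,255))&roi
for n,k in (("body",w),("cap",b)):
    c=max(cv2.findContours(k,0,1)[0],key=cv2.contourArea); x,y,ww,hh=cv2.boundingRect(c); print(n,x,y,ww,hh)
mid=[]
for v in range(172,252,4):
    u=np.where(w[v])[0]; mid.append(onz(m,(u.min()+u.max())/2,v,.033)[:2]); 
mid=np.array(mid,np.float32); vx,vy,x0,y0=cv2.fitLine(mid,2,0,.01,.01).ravel()
print("axis",np.degrees(np.arctan2(vy,vx)),"y at x0",x0,y0)
u=np.where(w[210])[0]; print("width",onz(m,u.min(),210,.04)-onz(m,u.max(),210,.04))
vs=np.where(b.any(1))[0]; print(vs.min(),vs.max())
vb=np.where(w.any(1))[0]; print("base at z0.04/0",onz(m,325,vb.min(),.04),onz(m,325,vb.min(),0.0),"cap end z.02/.036",onz(m,326,vs.max()+1,.02),onz(m,326,vs.max()+1,.036))
E
python3 bot_meas.py; python3 -c "
from h import *
o=bot.get_obs();print(o['eef_pos'],R.from_quat(o['tool_rot']).as_matrix(),o['joint_pos'])"
```

```text
body 307 166 38 101
cap 312 260 28 29
axis 2.2696347 y at x0 0.5932313 -0.27919847
width [ 0.0014 -0.038  -0.    ]
260 288
base at z0.04/0 [ 0.5414 -0.2814  0.04  ] [ 0.5505 -0.2813  0.    ] cap end z.02/.036 [ 0.7009 -0.2747  0.02  ] [ 0.6909 -0.275   0.036 ]
[ 0.539  -0.2777  0.2698] [[-0.9992 -0.0389 -0.0013]
 [-0.0389  0.9992  0.0014]
 [ 0.0012  0.0014 -1.    ]] [-0.476   0.4531  0.3879  1.5074  0.0006 -0.5149]
```

Wrist view: the loose bottle lies between (326,165) base and (326,288) cap end; axis yaw 2.3°, centre about (0.621,−0.278). Grasping at its mass centre.

```bash
python3 -m jog '[[[0.04,-0.001,-0.02,0,0,0,0],[0.072,-0.001,-0.05,0,0,0,0],[0.072,-0.001,-0.09,0,0,0,0],[0.072,-0.001,-0.13,0,0,0,0],[0.072,-0.001,-0.17,0,0,0,0],[0.072,-0.001,-0.20,0,0,0,0],[0.072,-0.001,-0.23,0,0,0,0],[0.072,-0.001,-0.253,0,0,0,0],[0.072,-0.001,-0.253,0,0,0,0],[0.072,-0.001,-0.253,0,0,0,0]]]'
python3 -m jog '[[[0,0,0,0,0,0,60],[0,0,0,0,0,0,100],[0,0,0,0,0,0,130],[0,0,0,0,0,0,160],[0,0,0,0,0,0,200],[0,0,0,0,0,0,255],[0,0,0,0,0,0,255],[0,0,0,0,0,0,255]]]'
```

```text
clock: 9.4
eef_pos: [0.6102, -0.2769, 0.0163]
tool_rot: [-0.021, 1.0, 0.001, -0.002]
ft_force: [0.6, 0.4, 1.1]
grip_width: 0.0852
clock: 10.07
eef_pos: [0.6126, -0.2798, 0.02]
tool_rot: [-0.02, 1.0, -0.001, 0.002]
ft_force: [-0.6, 0.1, 5.4]
grip_width: 0.0392
```

```bash
python3 -m jog '[[[0,0,0.015,0,0,0,255],[0,0,0.05,0,0,0,255],[0,0,0.09,0,0,0,255],[0,0,0.13,0,0,0,255],[0,0,0.17,0,0,0,255],[0,0,0.21,0,0,0,255],[0,0,0.24,0,0,0,255],[0,0,0.24,0,0,0,255]]]'
python3 - <<'E'
from h import *
import pickle
yh=np.array([.2368,.9716,0]);xh=np.array([.9716,-.2368,0])
m=pickle.load(open("w1.pkl","rb")); im=cv2.imread("pics/w1.png"); hsv=cv2.cvtColor(im,cv2.COLOR_BGR2HSV); g=im[:,:,1].astype(int)
b=cv2.inRange(hsv,(100,120,50),(125,255,255)); b[:140]=0;b[220:]=0;b[:,:340]=0;b[:,430:]=0
x,y,w,h=cv2.boundingRect(b); print("cap",x,y,w,h); p=onz(m,x+w/2,y+h/2-.5,.0975); print("cap y_hat",p@yh,p@xh)
for u,z in((290,.103),(320,.107),(345,.110)):
    d=np.diff(g[140:225,u]); print(u,[(i+140,int(d[i])) for i in range(len(d)) if abs(d[i])>18])
    for v in(157,199): print(v,onz(m,u,v,z)@yh)
for u in (300,340,380,430):
    d=np.diff(g[90:345,u]); print(u,[(i+90,int(d[i])) for i in range(len(d)) if abs(d[i])>25])
s=bot.camera("top"); cv2.imwrite("pics/top6.png",s)
wm=bot.camera_model("wrist"); wi=bot.camera("wrist"); cv2.imwrite("pics/w6.png",wi)
cv2.imwrite("pics/c6.png",np.vstack([cv2.resize(s[140:280,205:445],(640,373),interpolation=2),wi[200:]]))
E
```

```text
clock: 10.73
eef_pos: [0.6138, -0.2805, 0.2673]
tool_rot: [-0.02, 1.0, -0.003, 0.007]
ft_force: [0.4, -0.4, 1.0]
grip_width: 0.0392
cap 379 162 27 33
cap y_hat 0.23744874941597144 0.5210982292072783
290 [(143, -29), (144, -52), (145, -20), (149, 40), (150, 38), (198, -28), (199, -54), (200, -39), (203, 28), (204, 35), (223, -19)]
157 0.26194505075655905
199 0.22048870981356233
320 [(198, -22), (199, -20)]
157 0.26199454652431786
199 0.22102244350597722
345 [(143, -30), (144, -34), (149, 51), (150, 59), (199, -31), (200, -50), (201, -45), (204, 24), (205, 47)]
157 0.26198131507658295
199 0.221371155293932
300 [(97, 53), (98, 72), (99, 29), (118, 35), (121, -38), (131, 33), (143, -27), (144, -50), (149, 43), (150, 39), (198, -27), (199, -45), (200, -47), (204, 44), (224, -37), (228, 31), (229, 55), (248, -41), (249, -50), (253, 59), (271, -38), (272, -52), (276, 54), (277, 27), (294, -55), (297, 31), (298, 58), (320, 27), (322, -75), (323, -82)]
340 [(90, 36), (103, -36), (115, -46), (117, 31), (143, -29), (144, -34), (149, 32), (150, 33), (152, 34), (199, -35), (200, -51), (201, -37),
[... 310 characters left out ...]
 39), (160, -53), (161, -52), (194, 55), (200, -38), (201, -29), (205, 29), (206, 39), (226, -42), (227, -51), (231, 46), (232, 49), (251, -35), (252, -53), (256, 50), (257, 41), (275, -42), (276, -53), (279, 29), (280, 58), (298, -55), (299, -40), (302, 33), (303, 61), (320, -27), (327, -37), (328, -82), (329, -57)]
430 [(94, 78), (95, 74), (112, -50), (113, -68), (115, 63), (116, 40), (143, -50), (144, -41), (149, 45), (150, 38), (173, -67), (174, -34), (178, 38), (179, 50), (201, -51), (202, -42), (206, 41), (207, 48), (228, -63), (229, -37), (233, 55), (253, -35), (254, -48), (258, 39), (259, 51), (278, -59), (279, -34), (282, 34), (283, 36), (313, 33), (329, 31), (331, -77), (332, -76)]
```

View pics/c6.png

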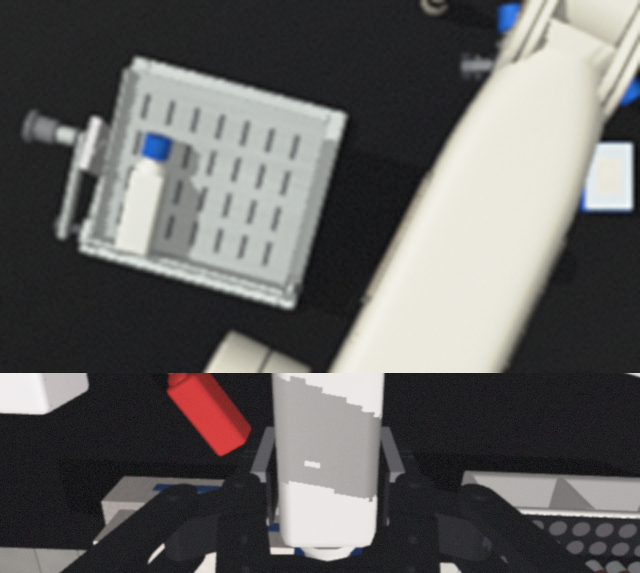

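```bash
cat > tgt.py <<'E'
from h import *
yaw=np.radians(-13.7); xh=np.array([np.cos(yaw),np.sin(yaw),0]); yh=np.array([-np.sin(yaw),np.cos(yaw),0]); zh=np.array([0,0,1.])
t=np.radians(20); bx=xh*np.cos(t)+zh*np.sin(t); nz=-xh*np.sin(t)+zh*np.cos(t)
Rg=np.column_stack([-bx,yh,-nz])
def go(xt=.122,yhat=.154,up=0.0,off=.0085):
    c=.3915*xh+yhat*yh+.045*zh+(xt+.006)*bx+(.034+up)*nz
    g=c-off*bx
    o=bot.get_obs(); Rc=R.from_quat(o["tool_rot"])
    print("goal",g,"shift",g-o["eef_pos"],"turn",np.degrees((R.from_matrix(Rg)*Rc.inv()).as_rotvec()),"ft",o["ft_force"])
if __name__=="__main__":
    go(up=.08)
    m=bot.camera_model("wrist"); o=bot.get_obs(); Rt=R.from_quat(o["tool_rot"]).as_matrix()
    for p in [(.0615,0,-.02),(.0615,0,.02),(.0615,.02,-.02),(.0615,-.02,-.02)]: print(p,proj(m,o["eef_pos"]+Rt@p))
    g=cv2.imread("pics/w6.png",0).astype(int); d=np.diff(g[:,325:332].mean(1)); print([(i,int(d[i])) for i in range(len(d)) if abs(d[i])>15])
E
python3 tgt.py
```

```text
goal [0.4881 0.0395 0.193 ] shift [-0.1238  0.3192 -0.0669] turn [ -1.8546 -19.7556 -15.8346] ft [-0.0031  1.3205 -1.8495]
(0.0615, 0, -0.02) [329.2736 143.0251]
(0.0615, 0, 0.02) [328.8495 127.9398]
(0.0615, 0.02, -0.02) [391.4442 143.0298]
(0.0615, -0.02, -0.02) [267.1173 143.0204]
[(0, -30), (1, -22), (19, -25), (20, -48), (21, -35), (120, 22), (121, 35), (122, 19), (220, -27), (221, -19), (313, 17), (314, 30), (373, -50), (374, -19), (375, 43), (376, 37), (386, -57), (387, -81), (388, -43)]
```

```bash
python3 -m jog '[[[0,0.04,0,-0.5,-5,-4,255],[-0.03,0.08,0,-0.9,-10,-8,255],[-0.06,0.12,0,-1.4,-15,-12,255],[-0.09,0.16,0,-1.85,-19.75,-15.8,255],[-0.11,0.20,0,-1.85,-19.75,-15.8,255],[-0.122,0.24,0,-1.85,-19.75,-15.8,255],[-0.122,0.28,0,-1.85,-19.75,-15.8,255],[-0.122,0.319,0,-1.85,-19.75,-15.8,255],[-0.122,0.319,-0.03,-1.85,-19.75,-15.8,255],[-0.122,0.319,-0.03,-1.85,-19.75,-15.8,255]]]'
python3 - <<'E'
from tgt import *
go(up=.08,off=.0065); go(up=.03,off=.0065); go(up=.0,off=.0065)
E
```

```text
clock: 11.67
eef_pos: [0.4852, 0.0435, 0.2231]
tool_rot: [0.114, 0.979, -0.019, 0.167]
ft_force: [-0.9, -0.2, -2.5]
grip_width: 0.0391
goal [0.4899 0.0391 0.1937] shift [ 0.0047 -0.0044 -0.0295] turn [-0.1973 -0.6173 -0.41  ] ft [-0.9313 -0.2464 -2.4749]
goal [0.5065 0.035  0.1467] shift [ 0.0213 -0.0085 -0.0764] turn [-0.1973 -0.6173 -0.41  ] ft [-0.9313 -0.2464 -2.4749]
goal [0.5165 0.0326 0.1185] shift [ 0.0313 -0.0109 -0.1046] turn [-0.1973 -0.6173 -0.41  ] ft [-0.9313 -0.2464 -2.4749]
```

```bash
python3 -m jog '[[[0.008,-0.004,-0.03,-0.2,-0.6,-0.4,255],[0.021,-0.0085,-0.06,-0.2,-0.6,-0.4,255],[0.021,-0.0085,-0.076,-0.2,-0.6,-0.4,255],[0.021,-0.0085,-0.076,-0.2,-0.6,-0.4,255],[0.021,-0.0085,-0.076,-0.2,-0.6,-0.4,255],[0.021,-0.0085,-0.076,-0.2,-0.6,-0.4,255]]]'
python3 - <<'E'
from tgt import *
go(up=.006,off=.0065); go(up=.0,off=.0065)
s=bot.camera("scene"); w=bot.camera("wrist"); t=bot.camera("top")
cv2.imwrite("pics/c7.png",np.vstack([np.hstack([cv2.resize(s[110:260,260:420],(400,375),interpolation=2),cv2.resize(t[140:290,205:365],(400,375),interpolation=2)]),cv2.resize(w[100:,:],(800,375))[:225]]))
E
```

```text
clock: 12.17
eef_pos: [0.5101, 0.031, 0.1518]
tool_rot: [0.12, 0.977, -0.021, 0.176]
ft_force: [-0.1, 0.8, -0.7]
grip_width: 0.0393
goal [0.5145 0.0331 0.1241] shift [ 0.0043  0.0021 -0.0276] turn [0.0588 0.3731 0.34  ] ft [-0.0909  0.83   -0.7371]
goal [0.5165 0.0326 0.1185] shift [ 0.0063  0.0016 -0.0333] turn [0.0588 0.3731 0.34  ] ft [-0.0909  0.83   -0.7371]
```

View pics/c7.png

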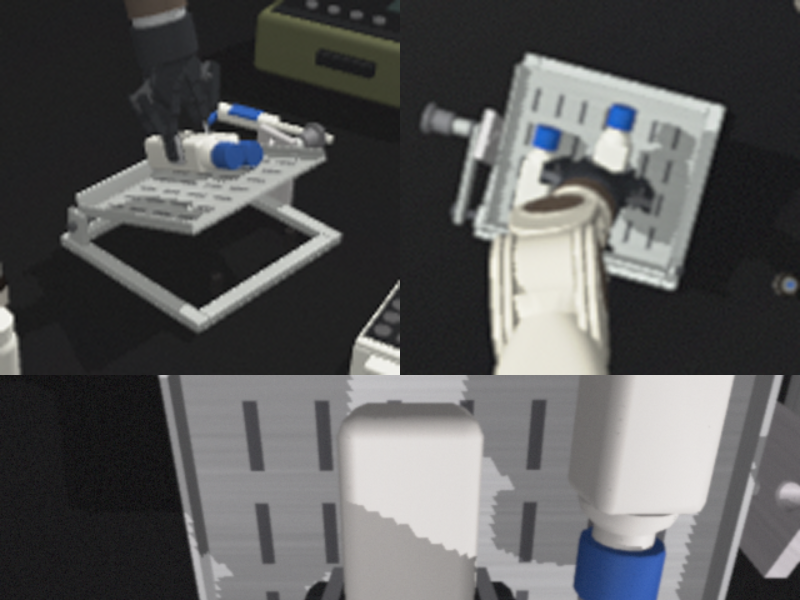

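```bash
python3 -m jog '[[[0.002,0.002,-0.01,0,0.3,0.3,255],[0.003,0.002,-0.02,0,0.3,0.3,255],[0.004,0.002,-0.026,0,0.3,0.3,255],[0.005,0.002,-0.029,0,0.3,0.3,255],[0.005,0.002,-0.029,0,0.3,0.3,255],[0.005,0.002,-0.029,0,0.3,0.3,255]]]'
python3 - <<'E'
from tgt import *
go(up=.0,off=.0065)
E
```

```text
clock: 12.82
eef_pos: [0.5153, 0.0334, 0.1226]
tool_rot: [0.117, 0.978, -0.021, 0.173]
ft_force: [0.5, 0.3, -1.0]
grip_width: 0.0391
goal [0.5165 0.0326 0.1185] shift [ 0.0012 -0.0008 -0.0041] turn [0.049  0.0908 0.0081] ft [ 0.4663  0.2759 -1.0231]
```

Not yet in contact; lower in small steps watching force.

```bash
for i in 1 2 3; do python3 -m jog '[[[0.0005,-0.0002,-0.0013,0,0,0,255],[0.0005,-0.0002,-0.0013,0,0,0,255]]]' | egrep 'eef|force'; done
```

```text
eef_pos: [0.5161, 0.0332, 0.1217]
ft_force: [-0.1, -0.1, -0.2]
eef_pos: [0.5163, 0.0329, 0.1202]
ft_force: [-0.1, 0.8, -0.4]
eef_pos: [0.5167, 0.0327, 0.1187]
ft_force: [0.5, 0.5, -1.0]
```

```bash
for i in 1 2 3; do python3 -m jog '[[[0.0004,-0.0002,-0.001,0,0,0,255],[0.0004,-0.0002,-0.001,0,0,0,255]]]' | egrep 'eef|force'; done
```

```text
eef_pos: [0.5173, 0.0326, 0.1181]
ft_force: [-1.7, 0.7, 2.4]
eef_pos: [0.5178, 0.0325, 0.1175]
ft_force: [-1.4, 0.3, 4.8]
eef_pos: [0.5183, 0.0324, 0.1169]
ft_force: [-4.4, 0.5, 8.0]
```

```bash
python3 -m jog '[[[-0.0006,0.0003,0.0018,0,0,0,255],[-0.0006,0.0003,0.0018,0,0,0,70],[-0.0006,0.0003,0.0018,0,0,0,70],[-0.0006,0.0003,0.0018,0,0,0,70],[-0.0006,0.0003,0.0018,0,0,0,70],[-0.0006,0.0003,0.0018,0,0,0,70],[-0.0006,0.0003,0.0018,0,0,0,70],[-0.0006,0.0003,0.0018,0,0,0,70],[-0.0006,0.0003,0.0018,0,0,0,70],[-0.0006,0.0003,0.0018,0,0,0,70]]]'
python3 - <<'E'
from h import *
w=bot.camera("wrist"); s=bot.camera("scene")
cv2.imwrite("pics/c8.png",np.hstack([cv2.resize(w,(480,300)),cv2.resize(s[110:260,260:420],(320,300),interpolation=2)]))
E
```

```text
clock: 14.65
eef_pos: [0.5173, 0.0324, 0.1176]
tool_rot: [0.118, 0.978, -0.021, 0.173]
ft_force: [0.3, -0.2, -0.4]
grip_width: 0.0621
```

View pics/c8.png

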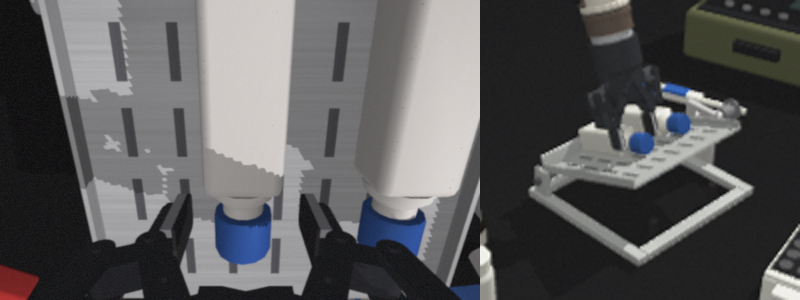

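The bottle has slid down level with the other one (both caps abreast). Withdrawing along the tray normal.

```bash
python3 -m jog '[[[-0.0033,0.0008,0.0094,0,0,0,70],[-0.01,0.0024,0.0282,0,0,0,70],[-0.02,0.005,0.0564,0,0,0,70],[-0.033,0.008,0.094,0,0,0,70],[-0.05,-0.01,0.13,0,0,0,70],[-0.07,-0.05,0.14,0,0,0,0],[-0.10,-0.09,0.14,0,0,0,0],[-0.12,-0.13,0.14,0,0,0,0],[-0.14,-0.17,0.14,0,0,0,0],[-0.14,-0.17,0.14,0,0,0,0]]]'
python3 -m jog '[[[0,-0.04,0,0,0,0,0],[0,-0.08,0,0,0,0,0],[0,-0.12,0,0,0,0,0],[0,-0.12,0,0,0,0,0],[0,-0.12,0,0,0,0,0]]]'
python3 - <<'E'
from h import *
s=bot.camera("scene"); t=bot.camera("top")
cv2.imwrite("pics/c9.png",np.vstack([np.hstack([cv2.resize(s[110:260,260:420],(400,375),interpolation=2),cv2.resize(t[140:290,205:365],(400,375),interpolation=2)]),cv2.resize(t,(800,500))[100:325]]))
E
```

```text
clock: 15.58
eef_pos: [0.3751, -0.1401, 0.2581]
tool_rot: [0.119, 0.977, -0.022, 0.174]
ft_force: [0.8, 0.1, 0.1]
grip_width: 0.0852
clock: 16.0
eef_pos: [0.3766, -0.2596, 0.2572]
tool_rot: [0.12, 0.977, -0.021, 0.173]
ft_force: [0.0, 0.6, -0.8]
grip_width: 0.0854
```

View pics/c9.png

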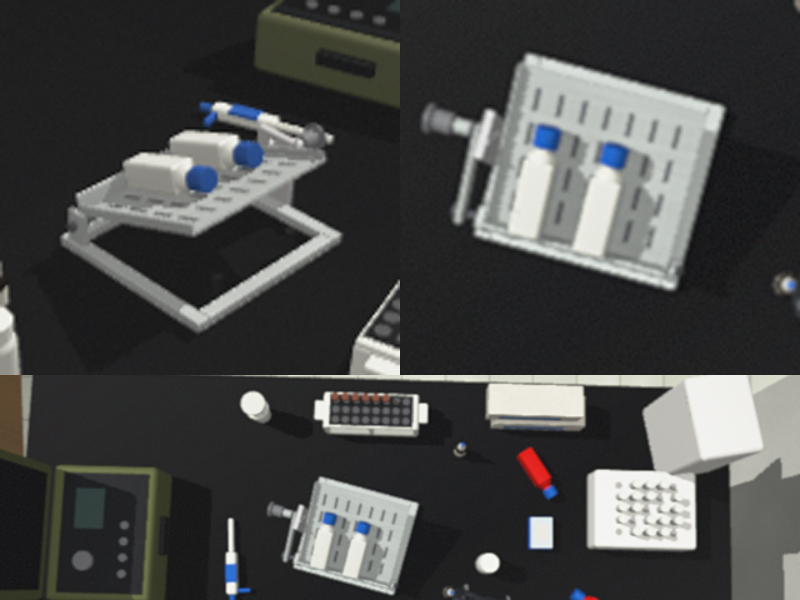

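```bash
python3 -c "
from workcell import bot
print(bot.job_done())"
```

```text
the job is handed in; nothing more can be done
None
```

The job is done and handed in at about 16 s of the 61 s allowed, with the robot clear of everything.

- **Tray and plunger:** I pulled the plunger out, raised the tray to the 20° hole and let the plunger snap in there. After letting go of the knob, the wrist picture put its flange within about 1 mm of where it was when fully home.
- **Bottle:** I laid the square bottle on the free part of the tray, base downhill and cap uphill, about 5 cm up from the stop. When I opened the fingers it slid down to the stop by itself.
- **Final pictures:** Both bottles rest on the stop, roughly 83 mm apart centre to centre. The bottle that was already there, the bystanders I can see and the look-alikes appear to be where they were. The last top crop did not cover the whole bench (the black look-alike and the near dropper bottle were not checked there), and I did not measure any of this to the millimetre.
- **Disagreements:**
  - The bottle sat about 2–3 mm differently in the grip than I had first estimated, and I allowed for that when placing it.
  - On the bench the fingers read about 5 N upward as they closed on the bottle; I did not trace the cause.

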